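# One click browner, then lever down

## Robot

A 7-joint arm with a two-finger parallel gripper is mounted at the origin on the work surface. World frame = base frame: x ahead of the robot, y to its left, z up, the work surface at z = 0. Lengths are in m, angles in rad, forces in N, time in s.
With the tool pointing down it reaches from about 0.425 to 0.875 m from the base axis. Payload 8.4 kg.
Tool frame: the origin (TCP) lies between the finger pads; the fingertips stand 19 mm ahead of it and the grasp point (between the pads) is the TCP; z points along the fingers, y is the line along which they close (so a half turn about z gives the same grasp; the last joint's range is limited). The gripper opens to 87 mm and grips with 3 to 60 N. Pads are 19 mm wide; open, the fingers measure 117 mm over their backs; the gripper's body (75 mm by 190 mm) begins 51 mm behind the grasp point.
Start: joints at [-1.389, 0.333, 0.04, 1.465, -0.013, 1.343, -0.059], TCP at [0.18, 0.625, 0.242] pointing down, gripper open.
Joint ranges: [-2.58, 2.58], [-0.38, 2.09], [-1.3, 1.39], [0.25, 2.4], [-1.5, 4.64], [0.08, 2.09], [-2.65, 2.65]. Speed limits (rad/s): [2.22, 2.22, 2.79, 2.79, 3.14, 3.14, 3.14].

## Interface

Orientations are given as [roll, pitch, yaw] about the fixed x, y, z axes, in that order (R = Rz(yaw) Ry(pitch) Rx(roll)).
In Python, from workcell import monitor, cams, ticket gives the robot as it stands.
- The arm moves only by the tool apply_moves, never from a script. Its argument "deltas" is a list of rows, each a list of 3 entries, a list of its own where there are three numbers: the shift along the tool's x, y, z each as a share of 10 cm, from -1 to 1, then the turn, a rotation vector about the tool's x, y, z each as a share of 45 degrees, from -1 to 1, then the opening, from 0 (shut) to 1 (fully open). In form: [[[x, y, z], [wx, wy, wz], grip], ...]. A call has 1 to 10 rows; each row is the pose to reach, as a shift and turn from the pose commanded when the call began, along the tool's axes at that moment; what a row does not reach only later rows make up. A row lasts 1/12 s, in which the tool goes at most 41.7 mm and 7.16 degrees, less where a joint would pass 70% of its speed; a pose out of reach is approached as far as the arm can. A call with a number of a shift or a turn outside -1 to 1 is refused whole. A call with a gripper value outside its range is refused whole. The fingers move at their own pace and stop on an object; "grip_force" is the grip in N (left out, the last holds). Time passes only in rows, so rows that repeat a pose let the fingers close. It gives the time, the measured TCP pose, the force, the opening and the grip force at its end, in the units of the state.
- monitor.get_state(): the state, without advancing time (a new reading comes with each control period).
- cams.read_camera(name): name is "scene" or "top"; returns a dict with "frame" (480x640x3 uint8, red, green, blue), "range_z" (480x640 float32, m along the optical axis (not along the pixel's ray), 0 where there is no reading), "fov_y" (degrees; the focal length in pixels is half the picture's height over the tangent of half this angle, whatever the lens; pixels are square), "cx", "cy" (the principal point, pixels), "k1" (the pictures are not rectified: a ray, as slopes to the right and down, at radius r is drawn at 1 + k1 r^2 times it, then the intrinsics apply), "cam_to_world" (4x4, takes a point from camera to world coordinates). Camera axes: x right, y down, z forward; pixel columns grow to the right and rows downward; lengths in m; the calibration is good to about 2 mm. A picture is of the moment at which its call begins.
- ticket.close_job(): hands the job in; it is judged then, once.
Trained networks look in a picture, given as the dict that the camera call returned (one of the last four; its "shot" number tells which), for a name from the list of things; names that differ only in an ending like _2 or _b are one class to them, and where a whole thing is asked for, a point or a joint stands for the part that bears it (a point fixed in the world has none). Each returns a list of dicts, best first, with "score" (0 to 1); they miss things now and then, are a little off and sometimes report something else, mostly with a low value. They report only what shows in the picture. A call takes as long as a camera call.
- cams.find_in(picture, query): "location" ([row, column] in pixels, amid what is visible of it).
- cams.cut_out(picture, query): "region" (480x640 bool, what is visible of it) and "location" ([row, column] in pixels, amid what is visible of it).
The state is a dict: "time_s": time; "qpos": joint angles; "joint_velocities": joint speeds; "effort": joint torques, N m; "tool_pos": TCP position; "ee_rot": TCP orientation; "ft_force": force on the tool from outside, world axes, zero at the start; "ft_torque": the same for the moment, N m; "width": finger opening in m; "gripper_force": force on a finger pad.
Only numpy, scipy, OpenCV 4.12 (cv2) and the standard library are available. Lean on these libraries where they do the work, as an engineer would, in place of code of your own. Each camera call takes 0.05 s, during which the arm holds its last target. There are 200 camera calls.

## Task

Start the toast: with a fingertip resting on the knurled browning wheel in the toaster's top, roll it one click away from the robot, towards the toaster's back, so that it clicks into its middle notch with its white line at the long middle pointer. Then push the lever at the toaster's end all the way down to its stop. Nothing is to be lifted, the toaster stays where it stands, and so do the other things on the board.

Things in the scene. Friction and masses are not known exactly. Their poses are not given: they have to be found in the camera images.
- toaster: matte black toaster, loose, 2 kg, 180 (x) by 320 (y) by 185 mm high. Origin: centre of its underside. x points to its back, y to the wheel end, z up; its front (-x) starts turned up to 0.35 rad from facing the robot. Two bread slices stand in its slots: y -108 to +8, x within +-40 mm, 30 mm above its top at first; they sink with the lever
- wheel_top (a point): crown of the browning wheel, fixed in the toaster at x 0, y +105, z +197 mm, axes as the toaster's. Knurled grey drum 80 mm across, 40 wide, axle along y, only its upper 12 mm above the case. Cheeks along its sides, 6 mm below the crown, bear a long white pointer at the middle notch and short ones at the outer two. A finger pressing down with 4 to 8 N turns it by friction
- wheel (a joint): wheel angle, rad; grows as the crown rolls to the toaster's back (+x). Three sprung notches at 0, 0.45 and 0.90: one is 18 mm at the rim, and past half-way it snaps into the next. It starts in the notch at 0 (the drum's white line 17 mm to the front of the crown); at 0.45 the line is on top, at the long pointers. Takes up to 2 N at the rim
- lever_pad (a point): middle of the flat top of the lever's pad; moves with the lever, axes as the toaster's. Black pad 34 (x) by 40 (y) by 12 mm thick, 4 to 44 mm off the toaster's end face at y = -160 mm. At first its top is 10 mm below the toaster's top (x 0, y -184, z +175 mm in the toaster)
- lever (a joint): travel of the lever, m: 0 up, 0.024 at its stop at the bottom. It slides straight down against about 4 N of friction and stays where it is left
- jar: closed jam jar, glass, 68 mm across, 95 mm high; origin under its centre
- mug: white mug, 80 mm across, 90 mm high, handle to its +y; origin under its centre
- bowl: grey stoneware bowl, 150 mm across, 65 mm high; origin under its centre
- scoop: copper-coloured scoop, flat-bottomed, 90 by 56 by 34 mm with an 85 mm handle to its -x; origin under the middle of its pan
- salt: turned dark wooden salt mill, 48 mm across, 90 mm high; origin under its centre
- butter_dish: white lidded butter dish 170 by 100 mm, 74 mm high; origin under its centre

How it is judged:
By the outcome, as a careful person would: the job done as asked, in the order asked, and still so for the second after the job is handed in, with the robot touching nothing.
It also fails if it takes over 40 s, if anything falls off the work surface, if the arm or the gripper's body presses on something with over 40 N, if the wrist force passes 120 N, or if a joint passes its speed limit or range.

## Working session

There is one attempt and no reset: what is moved stays moved. The work goes in short steps, Python scripts to look and compute and a tool call to move; the robot and the scene stay as the last step left them, time stands still between calls to the robot, and variables do not carry over. Pictures are saved under pics/ and viewed, at most 10 in all, crops included, and the job is handed in when it is done.

Besides the shell and the picture viewer there is one more tool, called after "Emit:" as name(argument=value, ...) on one line, values as JSON. apply_moves: Moves the arm, as the interface text tells. Shift numbers are shares of 10 cm and turn numbers shares of 45 degrees, none past 1 either way. Its arguments: {"type":"object","properties":{"deltas":{"type":"array","items":{"type":"array"}},"grip_force":{"type":"number"}},"required":["deltas"]}

```bash
mkdir -p pics
cat > h.py <<'E'
import numpy as np, cv2
from workcell import monitor, cams, ticket
def cloud(p):
    d=p["range_z"]; f=240/np.tan(np.radians(p["fov_y"])/2)
    v,u=np.mgrid[0:480,0:640].astype(float)
    K=np.array([[f,0,p["cx"]],[0,f,p["cy"]],[0,0,1]])
    xy=cv2.undistortPoints(np.stack([u.ravel(),v.ravel()],1)[:,None],K,np.array([p["k1"],0,0,0,0.]))[:,0].reshape(480,640,2)
    P=np.dstack([xy[...,0]*d,xy[...,1]*d,d,np.ones_like(d)])@p["cam_to_world"].T
    P[d==0]=np.nan
    return P[...,:3]
def save(p,n): cv2.imwrite("pics/"+n,p["frame"][...,::-1])
E
python3 - <<'E'
from h import *
for n in("scene","top"):
    p=cams.read_camera(n); save(p,n+"0.png"); P=cloud(p); np.save(n+"0.npy",P)
    print(n,p["cam_to_world"][:3].round(3).tolist(),p["fov_y"],p["k1"])
    for q in("toaster","wheel_top","lever_pad"):
        for r in cams.cut_out(p,q)[:2]:
            m=r["region"]; X=P[m]; print(q,round(r["score"],2),np.round(r["location"]),m.sum(),np.nanmedian(X,0).round(3))
    X=P[(P[...,2]>.178)&(P[...,2]<.19)]
    if len(X): print("top layer",len(X),np.nanmin(X,0).round(3),np.nanmax(X,0).round(3),cv2.minAreaRect(X[:,:2].astype(np.float32)))
s=monitor.get_state();print(s)
E
```

```text
scene [[-0.96, -0.264, 0.096, 0.478], [-0.281, 0.893, -0.352, 0.363], [0.007, -0.365, -0.931, 1.043]] 56.59641915020009 -0.009351358902430565
toaster 0.85 [254. 318.] 13386 [0.567 0.07  0.186]
lever_pad 0.58 [209. 305.] 1038 [ 0.611 -0.018  0.214]
top layer 10469 [-0.052 -0.464  0.178] [0.863 0.214 0.19 ] ((0.4902915358543396, -0.012754350900650024), (0.5042019486427307, 1.0507621765136719), 63.304412841796875)
top [[0.018, -0.995, 0.102, 0.482], [-1.0, -0.02, -0.02, 0.026], [0.021, -0.101, -0.995, 1.117]] 51.7157680322072 -0.14232632538960177
toaster 0.98 [250. 304.] 15633 [0.569 0.041 0.185]
wheel_top 0.74 [308. 374.] 1368 [ 0.462 -0.127  0.004]
lever_pad 0.63 [226. 337.] 1535 [ 0.612 -0.022  0.211]
top layer 13368 [ 0.107 -0.464  0.178] [0.859 0.639 0.19 ] ((0.6356139183044434, 0.16995030641555786), (0.475740522146225, 1.2862062454223633), 32.071502685546875)
{'time_s': 0.4, 'qpos': array([-1.3891725 ,  0.33329491,  0.0398827 ,  1.46549469, -0.0134009 ,
        1.34326606, -0.05848906]), 'joint_velocities': array([ 0.00135931, -0.00261857,  0.0001197 , -0.00017881, -0.00190446,
       -0.00114758, -0.00033153]), 'effort': array([-1.21367033e-03, -6.55371022e+01,  1.33103963e+00, -4.03568709e+01,
       -5.99380815e-02,  3.74013651e-02,  6.02638170e-05]), 'tool_pos': array([0.18013306, 0.6244784 , 0.24143786]), 'ee_rot': array([-3.14139498e+00,  1.53320902e-06,  2.86076407e+00]), 'ft_force': array([ 0.33702831, -0.02768233,  0.55411751]), 'ft_torque': array([-0.04104706,  0.00128564, -0.00747778]), 'gripper_force': 0.0, 'width': 0.08693015660215761}
```

View pics/top0.png

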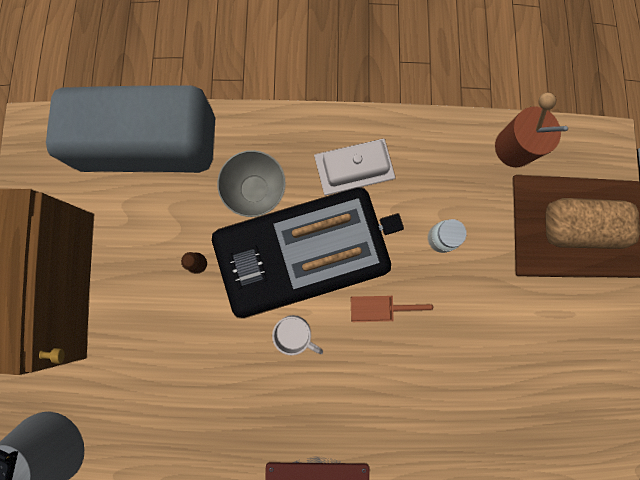

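View pics/scene0.png

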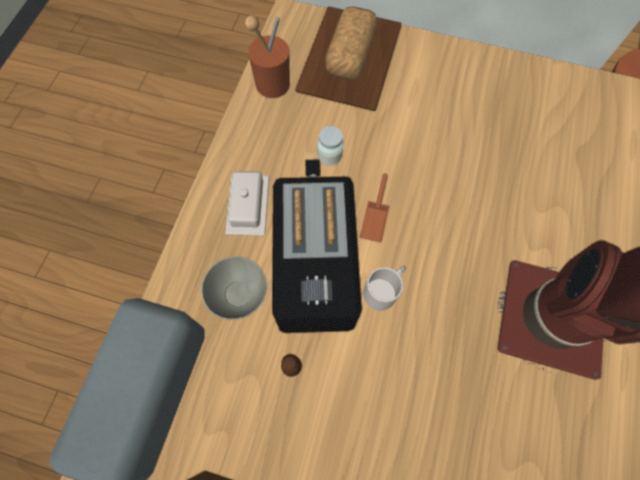

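Run:
```python
import numpy as np,cv2
for n in("top0","scene0"):
    P=np.load(n+".npy"); m=(P[...,2]>.178)&(P[...,2]<.2)&(P[...,0]>.4)&(P[...,0]<.75)&(P[...,1]>-.2)&(P[...,1]<.3)
    k,l,s,c=cv2.connectedComponentsWithStats(m.astype(np.uint8))
    for i in range(1,k):
        if s[i,4]>100:
            X=P[l==i]; print(n,s[i],cv2.minAreaRect(X[:,:2].astype(np.float32)),np.median(X[:,2]))
```

```text
top0 [  213   188   177   129 13259] ((0.5707550644874573, 0.043684422969818115), (0.172623410820961, 0.31103256344795227), 17.986968994140625) 0.18478738007219564
scene0 [  273   176    88   143 10836] ((0.5729808807373047, 0.04286661744117737), (0.17388901114463806, 0.31353580951690674), 17.971736907958984) 0.18657384617347406
```

The top view shows the toaster centred near (302,252). The wheel is at (247,267) on the left and the lever pad at (392,223) on the right. The mug, bowl and salt mill stand close by but are lower. The scene view agrees: wheel at (317,290), lever at (313,168).

Run:
```python
import numpy as np,cv2
T=np.load("top0.npy");S=np.load("scene0.npy")
c=np.array([.572,.043]);a=.3138;R=np.array([[np.cos(a),-np.sin(a)],[np.sin(a),np.cos(a)]])
for n,P in(("top",T),("scene",S)):
    L=(P[...,:2]-c)@R; z=P[...,2]
    m=(abs(L[...,0])<.035)&(abs(L[...,1]-.105)<.04)&(z>.1905)
    print(n,"wheel local",np.median(L[m],0),L[m].min(0),L[m].max(0),z[m].max(),m.sum(), "case top",np.nanmedian(z[(abs(L[...,0])<.07)&(abs(L[...,1]-.04)<.02)]))
    m=(abs(L[...,0])<.04)&(L[...,1]<-.165)&(L[...,1]>-.22)&(z>.15)
    print("lever",np.median(L[m],0),L[m].min(0),L[m].max(0),np.median(z[m]),m.sum())
for x0 in np.arange(.1,.8,.1):
    print(round(x0,1),[round(float(np.nanmax(np.r_[0,T[...,2][(T[...,0]>x0)&(T[...,0]<x0+.1)&(T[...,1]>y0)&(T[...,1]<y0+.1)]])),2) for y0 in np.arange(-.4,.8,.1)])
im=cv2.imread("pics/top0.png")[230:305,205:290];im2=cv2.imread("pics/scene0.png")[260:335,275:360]
cv2.imwrite("pics/w0.png",cv2.resize(np.hstack([im,im2[:75,:85]]),None,fx=4.5,fy=4.5,interpolation=cv2.INTER_CUBIC))
```

```text
top wheel local [-0.00151607  0.1062727 ] [-0.03467373  0.07815312] [0.03239207 0.13283852] 0.20121966540406688 603 case top 0.18482631815611122
lever [-0.0003931  -0.18393954] [-0.01720546 -0.20322635] [ 0.01723021 -0.16522094] 0.17401715358792058 335
scene wheel local [-0.00051016  0.10528702] [-0.03417193  0.06677683] [0.0345408  0.13266839] 0.20176266518236552 696 case top 0.18674142739299948
lever [ 0.00170238 -0.1821707 ] [-0.01604511 -0.20408192] [ 0.0179356  -0.16502253] 0.17587900825779618 246
0.1 [0.01, 0.01, 0.02, 0.02, 0.02, 0.02, 0.01, 0.01, 0.01, 0.34, 0.2, 0.01, 0.0]
0.2 [0.01, 0.01, 0.01, 0.01, 0.01, 0.01, 0.01, 0.01, 0.01, 0.03, 0.06, 0.01, 0.0]
0.3 [0.01, 0.01, 0.01, 0.06, 0.09, 0.01, 0.01, 0.01, 0.23, 0.26, 0.14, 0.0, 0.0]
0.4 [0.01, 0.03, 0.04, 0.18, 0.19, 0.19, 0.01, 0.01, 0.01, 0.26, 0.02, 0.0, 0.0]
0.5 [0.01, 0.1, 0.19, 0.22, 0.22, 0.2, 0.19, 0.01, 0.01, 0.26, 0.26, 0.0, 0.0]
0.6 [0.1, 0.1, 0.18, 0.22, 0.22, 0.19, 0.18, 0.01, 0.01, 0.26, 0.26, 0.0, 0.0]
0.7 [0.01, 0.01, 0.06, 0.16, 0.07, 0.07, 0.17, 0.17, 0.17, 0.17, 0.01, 0.01, 0.0]
```

View pics/w0.png

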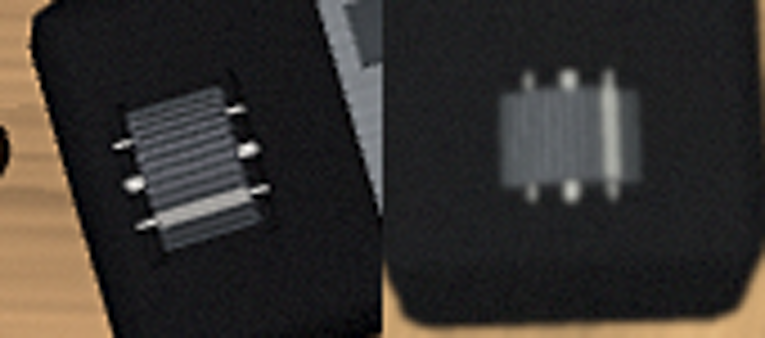

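The wheel's white line is at the front short pointers (crop ~(205,207)), as expected. The toaster sits at (0.572, 0.043) with yaw 0.314. Next I close the gripper, lift it and move over.

Emit:
apply_moves(deltas=[[[0, 0, -0.4], [0, 0, 0], 0], [[0, 0, -0.8], [0, 0, 0], 0], [[-0.2, -0.2, -1], [0, 0, 0], 0], [[-0.5, -0.5, -1], [0, 0, 0], 0], [[-0.8, -0.73, -1], [0, 0, 0], 0]], grip_force=20)

```text
time_s: 0.82
tool_pos: [0.2365, 0.5318, 0.3433]
ee_rot: [3.139, -0.0, 2.863]
ft_force: [1.0, 0.9, -0.1]
width: 0.0612
gripper_force: 0.0
```

Emit:
apply_moves(deltas=[[[-0.33, -0.25, 0], [0, 0, 0], 0], [[-0.66, -0.5, 0], [0, 0, 0], 0], [[-1, -0.75, 0], [0, 0, 0], 0]])

```text
time_s: 1.07
tool_pos: [0.3124, 0.4311, 0.3418]
ee_rot: [3.141, -0.0, 2.861]
ft_force: [1.2, 0.9, 0.5]
width: 0.0418
gripper_force: 0.0
```

Emit:
apply_moves(deltas=[[[-0.33, -0.25, 0], [0, 0, 0], 0], [[-0.66, -0.5, 0], [0, 0, 0], 0], [[-1, -0.75, 0], [0, 0, 0], 0]])

```text
time_s: 1.32
tool_pos: [0.3875, 0.3316, 0.3419]
ee_rot: [3.141, -0.0, 2.861]
ft_force: [1.4, -0.0, 0.9]
width: 0.0215
gripper_force: 0.0
```

Emit:
apply_moves(deltas=[[[-0.33, -0.25, 0], [0, 0, -0.15], 0], [[-0.66, -0.5, 0], [0, 0, -0.3], 0], [[-1, -0.75, 0], [0, 0, -0.45], 0], [[-1, -0.75, 0], [0, 0, -0.6], 0], [[-1, -0.75, 0], [0, 0, -0.757], 0], [[-1, -0.75, 0], [0, 0, -0.757], 0]])

```text
time_s: 1.82
tool_pos: [0.4627, 0.2325, 0.3417]
ee_rot: [3.141, 0.0, -2.824]
ft_force: [0.2, 0.4, -0.6]
width: 0.0006
gripper_force: 0.0
```

Emit:
apply_moves(deltas=[[[-0.13, -0.35, 0.1], [0, 0, 0], 0], [[-0.26, -0.7, 0.3], [0, 0, 0], 0], [[-0.39, -1, 0.6], [0, 0, 0], 0], [[-0.39, -1, 0.9], [0, 0, 0], 0], [[-0.39, -1, 0.9], [0, 0, 0], 0]])

```text
time_s: 2.23
tool_pos: [0.528, 0.1486, 0.246]
ee_rot: [-3.14, -0.008, -2.834]
ft_force: [-1.7, -0.2, -1.8]
width: 0.0008
gripper_force: 0.0
```

Run:
```python
from h import *
s=monitor.get_state(); c=np.array([.572,.043]);a=.3138;R=np.array([[np.cos(a),-np.sin(a)],[np.sin(a),np.cos(a)]])
print(s["tool_pos"],s["ee_rot"],"local",(s["tool_pos"][:2]-c)@R,s["ft_force"])
p=cams.read_camera("scene"); cv2.imwrite("pics/s1.png",cv2.resize(p["frame"][210:360,230:430,::-1],None,fx=4,fy=4,interpolation=cv2.INTER_CUBIC))
```

```text
[0.5280155  0.14855791 0.24597023] [-3.13988691 -0.00795825 -2.83383442] local [-0.00925351  0.11398018] [-1.72068119 -0.21350009 -1.82447192]
```

View pics/s1.png

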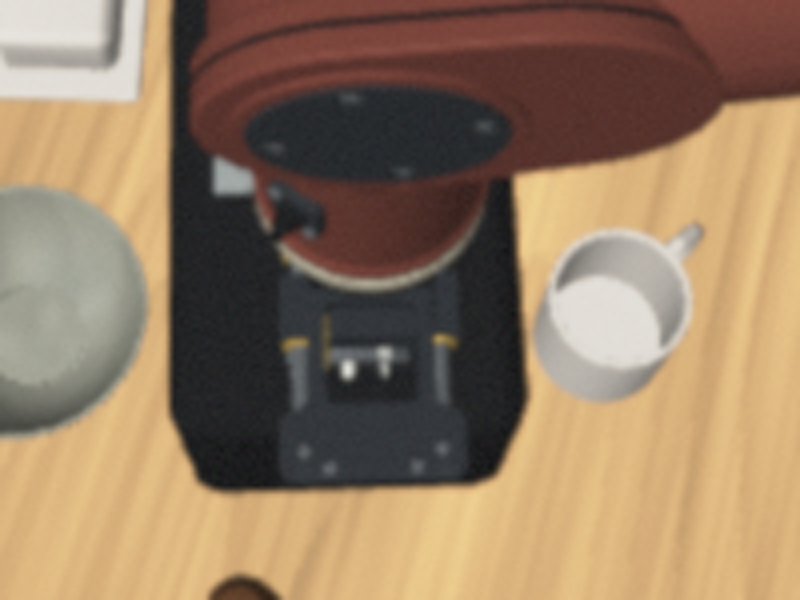

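The arm hides most of the wheel. Its crown shows near (370,360) in the crop, under the gripper as planned. I'll correct the offset and go down near the crown.

Emit:
apply_moves(deltas=[[[-0.02, -0.09, 0.12], [0, 0, 0], 0], [[-0.02, -0.09, 0.24], [0, 0, 0], 0], [[-0.02, -0.09, 0.24], [0, 0, 0], 0], [[-0.02, -0.09, 0.24], [0, 0, 0], 0]])

```text
time_s: 2.62
tool_pos: [0.5344, 0.1433, 0.2277]
ee_rot: [3.141, -0.0, -2.827]
ft_force: [-0.7, 0.5, -0.2]
width: 0.0004
gripper_force: 0.0
```

Emit:
apply_moves(deltas=[[[0, 0, 0.01], [0, 0, 0], 0], [[0, 0, 0.02], [0, 0, 0], 0], [[0, 0, 0.03], [0, 0, 0], 0], [[0, 0, 0.03], [0, 0, 0], 0]])

```text
time_s: 2.95
tool_pos: [0.5346, 0.1429, 0.2247]
ee_rot: [3.141, 0.0, -2.828]
ft_force: [0.4, -0.2, -0.6]
width: 0.0003
gripper_force: 0.0
```

Emit:
apply_moves(deltas=[[[0.03, 0, 0.02], [0, 0, 0], 0], [[0.03, 0, 0.04], [0, 0, 0], 0], [[0.03, 0, 0.06], [0, 0, 0], 0], [[0.03, 0, 0.06], [0, 0, 0], 0], [[0.03, 0, 0.06], [0, 0, 0], 0]])

```text
time_s: 3.37
tool_pos: [0.5317, 0.1417, 0.2184]
ee_rot: [-3.142, -0.0, -2.828]
ft_force: [0.1, 1.0, -0.3]
width: 0.0004
gripper_force: 0.0
```

Emit:
apply_moves(deltas=[[[0, 0, 0.005], [0, 0, 0], 0], [[0, 0, 0.01], [0, 0, 0], 0], [[0, 0, 0.01], [0, 0, 0], 0], [[0, 0, 0.01], [0, 0, 0], 0]])

```text
time_s: 3.7
tool_pos: [0.5318, 0.1418, 0.2176]
ee_rot: [-3.142, -0.0, -2.828]
ft_force: [-0.5, -0.9, 0.4]
width: 0.0001
gripper_force: 0.0
```

Emit:
apply_moves(deltas=[[[0, 0, 0.005], [0, 0, 0], 0], [[0, 0, 0.01], [0, 0, 0], 0], [[0, 0, 0.01], [0, 0, 0], 0], [[0, 0, 0.01], [0, 0, 0], 0]])

```text
time_s: 4.03
tool_pos: [0.5318, 0.1417, 0.2165]
ee_rot: [-3.141, -0.0, -2.828]
ft_force: [0.4, 0.7, -0.0]
width: 0.0006
gripper_force: 0.0
```

Emit:
apply_moves(deltas=[[[0, 0, 0.005], [0, 0, 0], 0], [[0, 0, 0.005], [0, 0, 0], 0], [[0, 0, 0.005], [0, 0, 0], 0]])

```text
time_s: 4.28
tool_pos: [0.5321, 0.1418, 0.2164]
ee_rot: [3.142, 0.001, -2.828]
ft_force: [0.5, 0.8, 4.5]
width: 0.0006
gripper_force: 1.8
```

Emit:
apply_moves(deltas=[[[0, 0, 0.002], [0, 0, 0], 0], [[0, 0, 0.002], [0, 0, 0], 0], [[0, 0, 0.002], [0, 0, 0], 0]])

```text
time_s: 4.53
tool_pos: [0.5321, 0.1419, 0.2163]
ee_rot: [3.141, 0.001, -2.828]
ft_force: [-0.5, -0.2, 5.1]
width: 0.0007
gripper_force: 2.6
```

Emit:
apply_moves(deltas=[[[-0.015, 0, 0], [0, 0, 0], 0], [[-0.03, 0, 0], [0, 0, 0], 0], [[-0.045, 0, 0], [0, 0, 0], 0], [[-0.06, 0, 0], [0, 0, 0], 0], [[-0.06, 0, 0], [0, 0, 0], 0]])

```text
time_s: 4.95
tool_pos: [0.5379, 0.1437, 0.2164]
ee_rot: [3.141, 0.001, -2.828]
ft_force: [-1.2, 0.2, 5.9]
width: 0.0004
gripper_force: 3.1
```

Emit:
apply_moves(deltas=[[[-0.015, 0, 0], [0, 0, 0], 0], [[-0.03, 0, 0], [0, 0, 0], 0], [[-0.045, 0, 0], [0, 0, 0], 0], [[-0.06, 0, 0], [0, 0, 0], 0], [[-0.08, 0, 0], [0, 0, 0], 0], [[-0.08, 0, 0], [0, 0, 0], 0]])

```text
time_s: 5.45
tool_pos: [0.5459, 0.1464, 0.2164]
ee_rot: [3.142, 0.002, -2.828]
ft_force: [1.7, 0.4, 6.2]
width: 0.0004
gripper_force: 2.7
```

The force changed sign, so the wheel is past half-way. I'll go a touch further, lift, then head towards the lever.

Emit:
apply_moves(deltas=[[[-0.015, 0, 0], [0, 0, 0], 0], [[-0.015, 0, 0], [0, 0, 0], 0], [[-0.015, 0, -0.1], [0, 0, 0], 0], [[-0.015, 0, -0.4], [0, 0, 0], 0], [[-0.015, 0, -0.7], [0, 0, 0], 0], [[0, -0.4, -0.7], [0, 0, 0], 0], [[0, -0.8, -0.7], [0, 0, 0], 0], [[0, -1, -0.7], [0, 0, 0], 0]])

```text
time_s: 6.12
tool_pos: [0.5766, 0.046, 0.2871]
ee_rot: [-3.14, 0.001, -2.831]
ft_force: [0.5, -1.9, 0.2]
width: 0.0004
gripper_force: 0.0
```

Emit:
apply_moves(deltas=[[[0, -0.4, 0], [0, 0, 0], 0], [[0, -0.8, 0], [0, 0, 0], 0], [[0, -1, 0], [0, 0, 0], 0], [[0, -1, 0], [0, 0, 0], 0]])

```text
time_s: 6.45
tool_pos: [0.6068, -0.0507, 0.2862]
ee_rot: [-3.139, -0.001, -2.836]
ft_force: [-0.6, -0.1, -0.7]
width: 0.0006
gripper_force: 0.0
```

```bash
cat >> h.py <<'E'
def loc():
    s=monitor.get_state(); c=np.array([.572,.043]);a=.3138;R=np.array([[np.cos(a),-np.sin(a)],[np.sin(a),np.cos(a)]])
    print(s["time_s"],s["tool_pos"],s["ee_rot"],"local",(s["tool_pos"][:2]-c)@R,s["ft_force"])
E
python3 - <<'E'
from h import *
loc()
o=[]
for n,(r,q) in dict(top=((230,305),(205,290)),scene=((260,335),(275,360))).items():
    p=cams.read_camera(n); o.append(p["frame"][r[0]:r[1],q[0]:q[1],::-1])
cv2.imwrite("pics/w1.png",cv2.resize(np.hstack(o),None,fx=4.5,fy=4.5,interpolation=cv2.INTER_CUBIC))
E
```

```text
6.45 [ 0.60677901 -0.05074783  0.2861874 ] [-3.13891819e+00 -1.13388341e-03 -2.83561431e+00] local [ 0.00414302 -0.09990531] [-0.6166014  -0.12826297 -0.69950958]
```

View pics/w1.png

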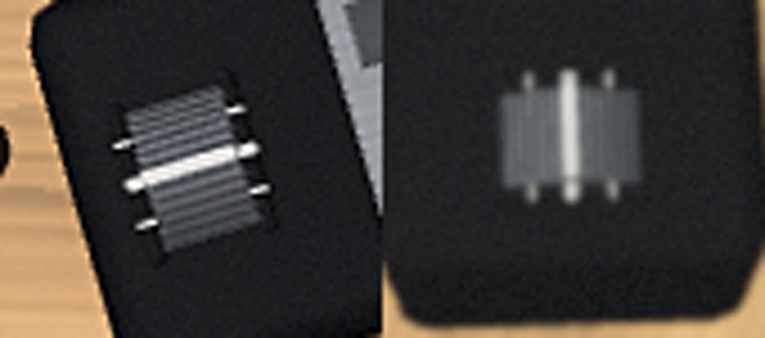

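The white line now sits at the long pointers in both views (~(190,167) and (570,137)), and the toaster hasn't moved. Now the lever.

Emit:
apply_moves(deltas=[[[0.03, -0.4, 0], [0, 0, 0], 0], [[0.03, -0.8, 0], [0, 0, 0], 0], [[0.03, -0.86, 0.2], [0, 0, 0], 0], [[0.03, -0.86, 0.5], [0, 0, 0], 0], [[0.03, -0.86, 0.6], [0, 0, 0], 0], [[0.03, -0.86, 0.6], [0, 0, 0], 0], [[0.03, -0.86, 0.6], [0, 0, 0], 0]])

```text
time_s: 7.13
tool_pos: [0.6305, -0.1249, 0.2262]
ee_rot: [3.141, -0.001, -2.825]
ft_force: [0.0, 0.4, 0.9]
width: 0.0004
gripper_force: 0.0
```

```bash
python3 -c "
from h import *
loc()"
```

```text
7.1333 [ 0.63054134 -0.12493345  0.22616539] [ 3.14057910e+00 -6.68876873e-04 -2.82547270e+00] local [ 0.00384572 -0.1778031 ] [0.04977159 0.3970098  0.85288355]
```

Emit:
apply_moves(deltas=[[[0.03, -0.07, 0], [0, 0, 0], 0], [[0.03, -0.07, 0.12], [0, 0, 0], 0], [[0.03, -0.07, 0.24], [0, 0, 0], 0], [[0.03, -0.07, 0.26], [0, 0, 0], 0], [[0.03, -0.07, 0.26], [0, 0, 0], 0]])

```text
time_s: 7.55
tool_pos: [0.6291, -0.134, 0.1985]
ee_rot: [3.141, -0.002, -2.828]
ft_force: [0.5, 0.5, 1.0]
width: 0.0004
gripper_force: 0.0
```

Emit:
apply_moves(deltas=[[[0, 0, 0.03], [0, 0, 0], 0], [[0, 0, 0.06], [0, 0, 0], 0], [[0, 0, 0.09], [0, 0, 0], 0], [[0, 0, 0.12], [0, 0, 0], 0], [[0, 0, 0.12], [0, 0, 0], 0]])

```text
time_s: 7.97
tool_pos: [0.6299, -0.1344, 0.1875]
ee_rot: [-3.141, 0.0, -2.828]
ft_force: [-0.2, 1.2, 0.3]
width: 0.0001
gripper_force: 0.0
```

```bash
python3 -c "
from h import *
loc()"
```

```text
7.9667 [ 0.6299066  -0.13441344  0.18750427] [-3.14146788e+00  9.52131425e-05 -2.82778566e+00] local [ 0.00031573 -0.18662423] [-0.1599364   1.16417336  0.33129304]
```

Emit:
apply_moves(deltas=[[[0, 0, 0.02], [0, 0, 0], 0], [[0, 0, 0.04], [0, 0, 0], 0]])

```text
time_s: 8.13
tool_pos: [0.6299, -0.1345, 0.184]
ee_rot: [-3.142, 0.0, -2.828]
ft_force: [-0.4, -0.6, 3.7]
width: 0.0006
gripper_force: 1.4
```

Run:
```python
from h import *
loc()
o=[]
for n,(r,q) in dict(top=((180,280),(320,420)),scene=((120,220),(260,360))).items():
    p=cams.read_camera(n); o.append(p["frame"][r[0]:r[1],q[0]:q[1],::-1])
cv2.imwrite("pics/l1.png",cv2.resize(np.hstack(o),None,fx=4,fy=4,interpolation=cv2.INTER_CUBIC))
```

```text
8.1333 [ 0.62991274 -0.13445125  0.18397605] [-3.14154109e+00  3.11308469e-04 -2.82785035e+00] local [ 0.0003099  -0.18666209] [-0.36206197 -0.60710159  3.72494908]
```

View pics/l1.png

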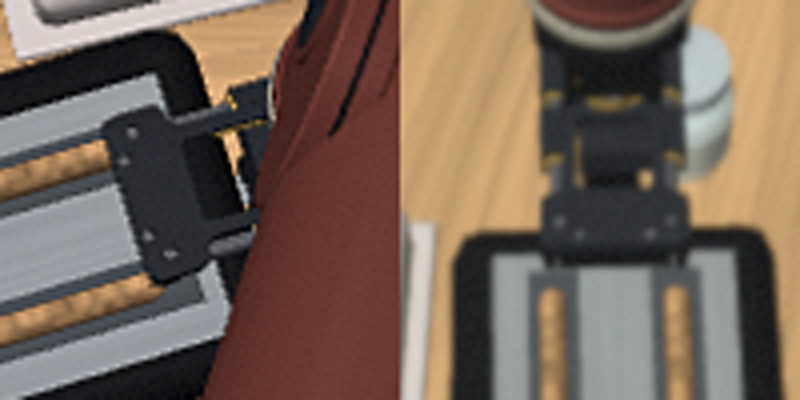

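Pressing on the pad now at about 4 N, with the gripper body clear of the toaster (fingers on the pad near (245,110) and (615,140) in the crops). On down to the stop.

Emit:
apply_moves(deltas=[[[0, 0, 0.03], [0, 0, 0], 0], [[0, 0, 0.06], [0, 0, 0], 0], [[0, 0, 0.09], [0, 0, 0], 0], [[0, 0, 0.12], [0, 0, 0], 0]])

```text
time_s: 8.57
tool_pos: [0.6299, -0.1345, 0.1716]
ee_rot: [-3.141, 0.0, -2.828]
ft_force: [0.6, 0.2, 2.5]
width: 0.0002
gripper_force: 1.4
```

Emit:
apply_moves(deltas=[[[0, 0, 0.01], [0, 0, 0], 0], [[0, 0, 0.02], [0, 0, 0], 0], [[0, 0, 0.02], [0, 0, 0], 0], [[0, 0, 0.02], [0, 0, 0], 0]])

```text
time_s: 8.9
tool_pos: [0.6299, -0.1345, 0.1705]
ee_rot: [3.141, 0.0, -2.828]
ft_force: [-2.3, 2.3, 8.1]
width: 0.0005
gripper_force: 4.0
```

Emit:
apply_moves(deltas=[[[0, 0, 0.005], [0, 0, 0], 0], [[0, 0, 0.01], [0, 0, 0], 0], [[0, 0, 0.01], [0, 0, 0], 0], [[0, 0, 0.01], [0, 0, 0], 0]])

```text
time_s: 9.23
tool_pos: [0.6299, -0.1345, 0.1704]
ee_rot: [3.141, 0.001, -2.828]
ft_force: [-6.3, 1.2, 15.0]
width: 0.0005
gripper_force: 7.6
```

Firmly at the stop: z no longer moves and the force rises to 15 N. Lift off and look.

Emit:
apply_moves(deltas=[[[0, 0, -0.02], [0, 0, 0], 0], [[0, 0, -0.1], [0, 0, 0], 0], [[0, 0, -0.4], [0, 0, 0], 0], [[0, 0, -0.7], [0, 0, 0], 0], [[0, 0, -1], [0, 0, 0], 0], [[0, 0, -1], [0, 0, 0], 0]])

```text
time_s: 9.73
tool_pos: [0.6318, -0.1355, 0.2753]
ee_rot: [-3.138, 0.007, -2.828]
ft_force: [-0.3, -0.1, 0.5]
width: 0.0005
gripper_force: 0.0
```

Emit:
apply_moves(deltas=[[[0, -0.4, 0], [0, 0, 0], 0], [[0, -0.8, 0], [0, 0, 0], 0], [[0, -1, 0], [0, 0, 0], 0], [[0, -1, 0], [0, 0, 0], 0]])

```text
time_s: 10.07
tool_pos: [0.6597, -0.2357, 0.2683]
ee_rot: [-3.139, -0.002, -2.834]
ft_force: [-0.8, -0.6, 0.6]
width: 0.0004
gripper_force: 0.0
```

Run:
```python
from h import *
loc()
c=np.array([.572,.043]);a=.3138;R=np.array([[np.cos(a),-np.sin(a)],[np.sin(a),np.cos(a)]])
for n in("top","scene"):
    p=cams.read_camera(n); save(p,n+"2.png"); P=cloud(p); P0=np.load(n+"0.npy")
    for nm,Q in(("before",P0),("after",P)):
        L=(Q[...,:2]-c)@R; z=Q[...,2]
        m=(abs(L[...,0])<.04)&(L[...,1]<-.168)&(L[...,1]>-.2)&(z>.13)&(z<.2)&(abs(L[...,0])<.015)
        b=(abs(L[...,0])<.045)&(abs(L[...,1]+.05)<.058)&(z>.187)&(z<.23)
        t=(abs(L[...,0])<.12)&(abs(L[...,1]-.08)<.1)&(z>.178)&(z<.203)
        print(n,nm,"pad z",np.median(z[m]),m.sum(),"bread z",np.percentile(z[b],95) if b.any() else None,"top",cv2.minAreaRect(Q[t][:,:2].astype(np.float32)))
a=cv2.imread("pics/top2.png")[130:370,160:480]; cv2.imwrite("pics/f.png",cv2.resize(a,None,fx=2.5,fy=2.5,interpolation=cv2.INTER_CUBIC))
```

```text
10.0667 [ 0.65973047 -0.2357332   0.26825656] [-3.13861197e+00 -2.46840972e-03 -2.83421163e+00] local [-0.00259169 -0.29220218] [-0.80373676 -0.56373513  0.64374485]
top before pad z 0.17423822142909418 246 bread z 0.21619643424108442 top ((0.5500580668449402, 0.10751612484455109), (0.17204339802265167, 0.17685933411121368), 18.258935928344727)
top after pad z 0.15011656505592263 239 bread z 0.19249638446142942 top ((0.5498239398002625, 0.10720710456371307), (0.17263095080852509, 0.17626816034317017), 18.32054328918457)
scene before pad z 0.17622554758366282 167 bread z 0.21747481009515232 top ((0.5515660643577576, 0.10798269510269165), (0.17321917414665222, 0.17652663588523865), 18.122968673706055)
scene after pad z 0.15225123943911112 126 bread z 0.19343759453807177 top ((0.5513145923614502, 0.10823509842157364), (0.17284344136714935, 0.17686010897159576), 17.984542846679688)
```

View pics/f.png

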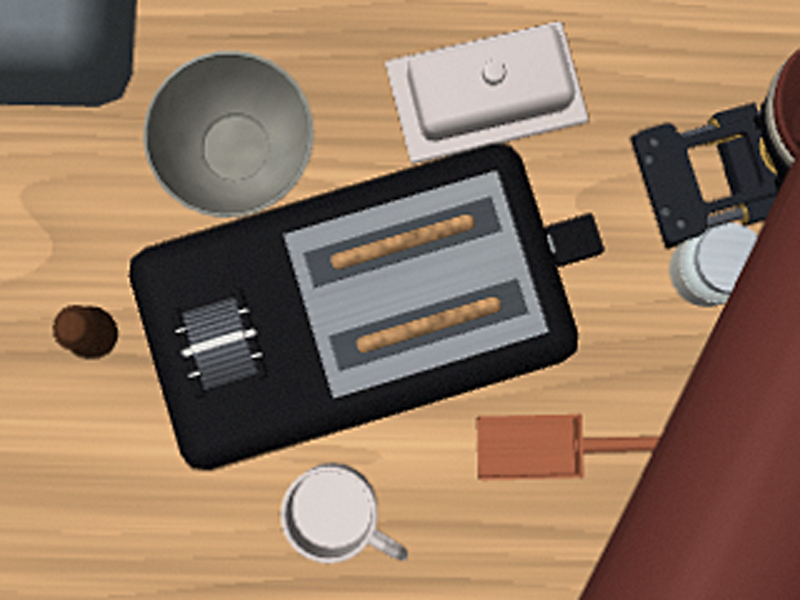

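The pad at (577,240) has come down 24 mm and the bread has sunk with it. The wheel line at (220,344) is still at the long pointers, nothing else has moved, and the gripper is clear.

```bash
python3 -c "
from workcell import ticket
print(ticket.close_job())"
```

```text
the job is handed in; nothing more can be done
None
```

The browning wheel is in its middle notch with the white line at the long pointers, the lever was then pushed 24 mm down to its stop, the toaster and other things stayed put, and the job is handed in at about 10 s (no verdict was returned).

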